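# Swap the open accessory tray on the synth table

## Task

The narrow sound module's accessory tray has been left open: first push it fully home with the fingertips. Then hook a fingertip behind the lip of the wide module's tray and draw it out all the way to its stop, so that the jack adapters in it can be reached. Do not pinch the lips or lift anything, keep the adapters in their trays, and leave the other things on the table where they are.

Things in the scene. Friction and masses are not known exactly. Their poses are not given: they have to be found in the camera images.
- wide_unit: Wide sound module, fixed: black knob panel between wooden cheeks, 230 mm wide, 170 deep, 60 high (cheeks 64, knobs 73, none within 55 mm of the front). Origin: middle of the front face, on the table; x level, from the front into the module, y to its left looking along x, z up. Its aluminium tray comes out of the front along -x.
- narrow_unit: Narrow sound module, fixed: black knob panel between wooden cheeks, 150 mm wide, 170 deep, 60 high (cheeks 64, knobs 73, none within 55 mm of the front). Origin: middle of the front face, on the table; x level, from the front into the module, y to its left looking along x, z up. Its aluminium tray comes out of the front along -x.
- wide_lip (a point): Middle of the top edge of the inner (module-facing) side of the wide tray's upright front lip, 42 mm above the table; moves with the tray, axes as the module's. Lip: plate 12 mm thick (x 0 to -12), 194 mm long in y, 30 mm above the tray floor (at 12 mm). With the tray home, an empty open pocket 50 mm long in x lies between lip and module face; tray walls reach 30 mm above the table.
- narrow_lip (a point): Middle of the top edge of the inner (module-facing) side of the narrow tray's upright front lip, 42 mm above the table; moves with the tray, axes as the module's. Lip: plate 12 mm thick (x 0 to -12), 114 mm long in y, 30 mm above the tray floor (at 12 mm). With the tray home, an empty open pocket 50 mm long in x lies between lip and module face; tray walls reach 30 mm above the table.
- wide_tray (a joint): How far the wide module's tray is out, m: 0 = fully home, 0.110 = fully out at its end stop. Level slide along the module's -x; sliding friction about 2 N plus 15 N per m/s, stays where it is left. Starts home or up to 12 mm out.
- narrow_tray (a joint): How far the narrow module's tray is out, m: 0 = fully home, 0.110 = fully out at its end stop. Level slide along the module's -x; sliding friction about 2 N plus 15 N per m/s, stays where it is left. Starts 70 to 100 mm out.
- adapter_a: Loose steel jack adapter, 22 mm diameter, 19 mm high, standing in the wide tray behind the low cross wall; origin at the middle of its underside. Hidden under the panel when that tray is home.
- adapter_b: Loose steel jack adapter, 22 mm diameter, 19 mm high, standing in the wide tray behind the low cross wall; origin at the middle of its underside. Hidden under the panel when that tray is home.
- adapter_c: Loose steel jack adapter, 22 mm diameter, 19 mm high, standing in the narrow tray behind the low cross wall; origin at the middle of its underside. Hidden under the panel when that tray is home.
- pedal: Grey effects pedal, 65 x 110 x 36 mm (footswitch to 48 mm), in front of the modules. Loose bystander, origin at the middle of its underside.
- tape_roll: Roll of green tape lying flat, 76 mm diameter, 24 mm high. Loose bystander, origin at the middle of its underside.
- thumb_piano: Wooden thumb piano, 150 x 110 x 30 mm with steel tines up to 40 mm high, left. Loose bystander, origin at the middle of its underside.
- mug: White mug, 80 mm diameter, 92 mm high. Loose bystander, origin at the middle of its underside.
- shaker: Wooden cylindrical shaker, 52 mm diameter, 85 mm high, right. Loose bystander, origin at the middle of its underside.
- tuner: Grey tuner box, 45 x 70 x 16 mm, near the robot on the right. Loose bystander, origin at the middle of its underside.

How it is judged:
By the outcome, as a careful person would: the job done as asked, in the order asked, and still so for the second after the job is handed in, with the robot touching nothing.
It also fails if it takes over 51 s, if anything falls off the work surface, if the arm or the gripper's body presses on something with over 40 N, if the wrist force passes 120 N, or if a joint passes its speed limit or range.

## Robot

A 7-joint arm with a two-finger parallel gripper is mounted at the origin on the work surface. World frame = base frame: x ahead of the robot, y to its left, z up, the work surface at z = 0. Lengths are in m, angles in rad, forces in N, time in s.
With the tool pointing down it reaches from about 0.425 to 0.875 m from the base axis. Payload 4.7 kg.
Tool frame: the origin (TCP) lies on the centre line of the jaws, within the pads' length; the fingertips stand 8 mm ahead of it and the grasp point (between the pads) lies 11 mm behind it; y points along the fingers, x is the direction in which the jaws open and shut, and the axes are right-handed (so a half turn about y gives the same grasp; the last joint's range is limited). The gripper opens to 87 mm and grips with 3 to 60 N. Pads are 19 mm wide; open, the fingers measure 117 mm over their backs; the gripper's body (75 mm by 190 mm) begins 51 mm behind the grasp point.
Start: joints at [-1.283, 0.321, -0.07, 1.45, 0.023, 1.371, -0.057], TCP at [0.176, 0.626, 0.231] pointing down, gripper open.
Joint ranges: [-2.86, 2.86], [-0.3, 2.09], [-1.38, 1.24], [0.06, 2.45], [-1.56, 4.7], [0.09, 2.05], [-2.69, 2.69]. Speed limits (rad/s): [2.57, 2.57, 3.14, 3.14, 3.14, 3.14, 3.14].

## Interface

Orientations are given as [roll, pitch, yaw] about the fixed x, y, z axes, in that order (R = Rz(yaw) Ry(pitch) Rx(roll)).
In Python, from cell import robot, eyes, job, models gives the robot as it stands. Calls block until the motion is done:
- robot.goto(position, orientation): joint-space move of the TCP to a pose.
- robot.move_linear(position, rotation=None, velocity=0.15, f_stop=None): straight line of the TCP; rotation=None keeps the orientation; velocity is the mean speed in m/s. With f_stop (N) it stops when the force on the tool has changed by that much, and returns True; else False.
- robot.goto_joints(angles): joint-space move.
- robot.gripper_to(opening, grasp_force=None): finger opening in m; grasp_force is the grip in N (None keeps the last); returns when the fingers have stopped.
- robot.wait(seconds).
- robot.solve_ik(position, orientation): joint angles nearest the present ones, or None.
- robot.get_obs(): the state.
- eyes.camera(name): name is "side" or "top"; returns the picture (420x560x3 uint8, red, green, blue); there is no depth.
- eyes.camera_info(name): a dict with "vertical_fov" (degrees; the focal length in pixels is half the picture's height over the tangent of half this angle, whatever the lens; pixels are square), "cx", "cy" (the principal point, pixels), "world_to_cam" (4x4, takes a point from world to camera coordinates). Camera axes: x right, y up, looking along -z (the intrinsics and any distortion apply to the point x, -y, -z); pixel columns grow to the right and rows downward; lengths in m; the calibration is good to about 2 mm. A picture is of the moment at which its call begins. camera_info takes no time and is no camera call.
A pose or a line that the arm cannot do raises robot.PlanningError and nothing moves.
- job.job_done(): hands the job in, once; it reports no verdict.
Trained networks look in the newest picture that a camera, given by its name, has taken for a name from the list of things; names that differ only in an ending like _2 or _b are one class to them, and where a whole thing is asked for, a point or a joint stands for the part that bears it (a point fixed in the world has none). Each returns a list of dicts, best first, with "conf" (0 to 1); they miss things now and then, are a little off and sometimes report something else, mostly with a low value. They report only what shows in the picture. A call takes as long as a camera call.
- models.find_in(camera, label): "bbox" ([left, top, width, height] as shares, 0 to 1, of the picture: columns of its width, rows of its height, round what is visible of it).
- models.trace(camera, label): "region" (420x560 bool, what is visible of it) and "bbox" ([left, top, width, height] as shares, 0 to 1, of the picture: columns of its width, rows of its height, round what is visible of it).
- models.spot_point(camera, label): "xy" ([column, row] as shares, 0 to 1, of the picture: columns of its width, rows of its height: a listed point, or the origin of a listed thing).
The state is a dict: "time_s": time; "joint_pos": joint angles; "qvel": joint speeds; "tau": joint torques, N m; "tool_pos": TCP position; "tool_rot": TCP orientation; "force": force on the tool from outside, world axes, zero at the start; "moment": the same for the moment, N m; "opening": finger opening in m.
Only numpy, scipy, OpenCV 4.12 (cv2) and the standard library are available. Lean on these libraries where they do the work, as an engineer would, in place of code of your own. Each camera call takes 0.05 s, during which the arm holds its last target. There are 200 camera calls.

## Working session

There is one attempt and no reset: what is moved stays moved. The work goes in short steps, each a Python script; the robot and the scene stay as the last script left them, time stands still between calls to the robot, and variables do not carry over. Pictures are saved under pics/ and viewed, about 8 in all and at most 12, crops included, and the job is handed in when it is done.

```bash
mkdir -p pics; ls; python3 - <<'E'
from cell import robot, eyes, job, models
import cv2,numpy as np
for n in("side","top"):
    im=eyes.camera(n); cv2.imwrite(f"pics/{n}0.png",im[:,:,::-1])
    i=eyes.camera_info(n); print(n,i)
    for l in("wide_lip","narrow_lip","wide_unit","narrow_unit"):
        r=models.spot_point(n,l); print(l,[(round(d["xy"][0]*560,1),round(d["xy"][1]*420,1),round(d["conf"],2)) for d in r[:3]])
o=robot.get_obs(); print(o["time_s"],o["tool_pos"],o["tool_rot"],o["force"],o["opening"])
E
```

```text
pics
side {'vertical_fov': 42.07974190549716, 'cx': 284.7004070195023, 'cy': 203.70843411809483, 'world_to_cam': array([[-0.9995313 , -0.02953416, -0.00805738,  0.52278127],
       [ 0.0090381 , -0.53615429,  0.84407161, -0.06205527],
       [-0.02924895,  0.84360317,  0.53616993, -1.33054922],
       [ 0.        ,  0.        ,  0.        ,  1.        ]])}
wide_lip [(268.4, 179.4, 0.86), (338.0, 324.6, 0.54)]
narrow_lip [(291.1, 248.8, 0.69)]
wide_unit [(248.1, 192.6, 0.6)]
narrow_unit [(224.7, 267.9, 0.82), (293.3, 248.2, 0.6), (349.5, 191.3, 0.38)]
top {'vertical_fov': 42.28729879276384, 'cx': 282.09239246368327, 'cy': 215.26657328946584, 'world_to_cam': array([[ 0.00710228, -0.99992782,  0.00969034, -0.01008932],
       [ 0.98455657,  0.00868759,  0.17485105, -0.557671  ],
       [-0.17492261,  0.00829885,  0.98454721, -1.69541993],
       [ 0.        ,  0.        ,  0.        ,  1.        ]])}
wide_lip [(327.6, 206.8, 0.88), (139.0, 209.5, 0.65)]
narrow_lip [(236.5, 231.9, 0.94), (330.7, 280.5, 0.32)]
wide_unit [(330.5, 196.9, 0.76), (232.3, 187.7, 0.57)]
narrow_unit [(231.0, 186.6, 0.87)]
0.5 [0.17580127 0.62578524 0.23056264] [-1.57085476e+00 -5.13999842e-05  1.29699838e+00] [ 0.81653599 -0.29821474  0.54874322] 0.08683284475800648
```

View pics/side0.png

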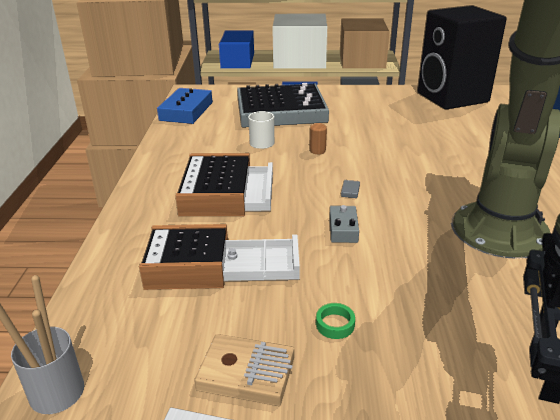

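View pics/top0.png

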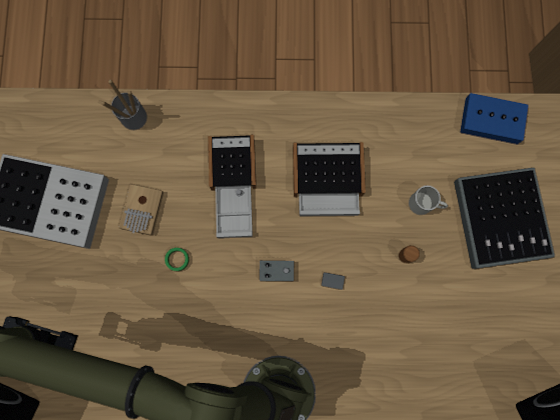

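The side view shows the narrow tray open, with its lip at about (296,257), and the wide lip at about (271,185). In the top view the lips are at (235,236) and (330,213). The pedal at (277,271) lies in front of both, between them. I'll zoom in for corners.

```bash
python3 - <<'E'
import cv2,numpy as np
a=cv2.imread("pics/top0.png")[180:245,205:370]; b=cv2.imread("pics/side0.png")[150:290,215:310]
cv2.imwrite("pics/topc.png",cv2.resize(a,None,fx=4.8,fy=4.8,interpolation=cv2.INTER_CUBIC))
cv2.imwrite("pics/sidec.png",cv2.resize(b,None,fx=4,fy=4,interpolation=cv2.INTER_CUBIC))
E
cat > h.py <<'E'
from cell import robot, eyes, job, models
import numpy as np
def ray(n,u,v):
    i=eyes.camera_info(n); f=210/np.tan(np.radians(i["vertical_fov"]/2)); M=i["world_to_cam"]; R=M[:3,:3]
    return -R.T@M[:3,3], R.T@np.array([(u-i["cx"])/f,-(v-i["cy"])/f,-1])
def atz(n,u,v,z):
    c,d=ray(n,u,v); return (c+d*(z-c[2])/d[2])[:2].round(4)
def tri(p,q):
    c1,d1=ray("top",*p); c2,d2=ray("side",*q)
    s=np.linalg.lstsq(np.c_[d1,-d2],c2-c1,rcond=None)[0]
    a,b=c1+s[0]*d1,c2+s[1]*d2; return ((a+b)/2).round(4), np.linalg.norm(a-b).round(4)
def proj(n,p):
    i=eyes.camera_info(n); f=210/np.tan(np.radians(i["vertical_fov"]/2)); c=(i["world_to_cam"]@np.r_[p,1])[:3]
    return np.array([i["cx"]+f*c[0]/-c[2], i["cy"]+f*c[1]/c[2]]).round(1)
E
```

```text
(no output)
```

View pics/topc.png

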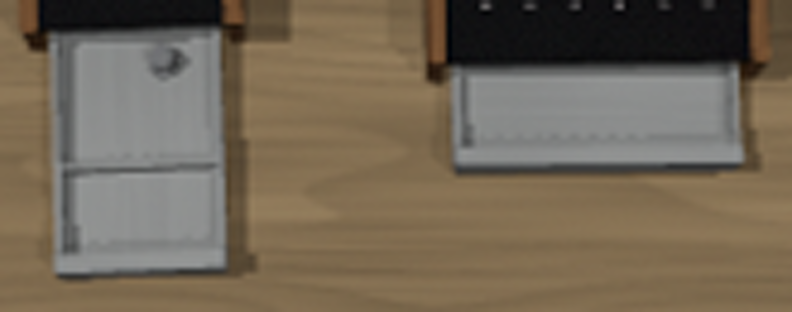

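View pics/sidec.png

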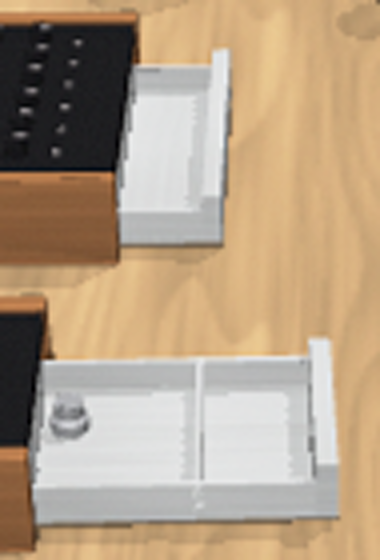

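The crops show the lip top edges clearly. In the top crop the narrow outer edge runs (56,271)–(226,264) and the wide (455,165)–(743,161). In the side crop the narrow inner edge runs (309,341)–(316,463) and the wide (213,51)–(205,198). The adapter is well back in the narrow tray.

```bash
python3 - <<'E'
from h import *
T=lambda u,v:((u+.5)/4.8-.5+205,(v+.5)/4.8-.5+180)
S=lambda u,v:((u+.5)/4-.5+215,(v+.5)/4-.5+150)
for nm,tl,tr,sn,sf,inn,inf in(("narrow",(56,271),(226,264),(338,465),(331,341),(316,463),(309,341)),("wide",(455,165),(743,161),(222,200),(230,51),(205,198),(213,51))):
    print(nm,"tri L,R",tri(T(*tl),S(*sn)),tri(T(*tr),S(*sf)))
    L,R=atz("top",*T(*tl),.042),atz("top",*T(*tr),.042); print(" top outer",L,R,np.linalg.norm(L-R),"mid",(L+R)/2)
    l,r=atz("side",*S(*sn),.042),atz("side",*S(*sf),.042); print(" side outer",l,r,(l+r)/2)
    l,r=atz("side",*S(*inn),.042),atz("side",*S(*inf),.042); print(" side inner",l,r,(l+r)/2)
    d=L-R; print(" yaw from lip",np.arctan2(-d[0],d[1]))
# module front cheek corners, top, z=.064
for nm,a,b in(("narrow",(23,37),(243,26)),("wide",(428,68),(767,66))):
    L,R=atz("top",*T(*a),.064),atz("top",*T(*b),.064); d=L-R; print(nm,"cheeks",L,R,np.linalg.norm(d),"yaw",np.arctan2(-d[0],d[1]),"mid",(L+R)/2)
for nm in("pedal","tape_roll","tuner"):
    for c in("top",):
        r=models.find_in(c,nm)[0]; b=np.array(r["bbox"])*[560,420,560,420]; print(nm,r["conf"],atz(c,b[0],b[1],.03),atz(c,b[0]+b[2],b[1]+b[3],.03))
for u in ("wide","narrow"):
    r=models.trace("top",u+"_unit")[0]; ys,xs=np.where(r["region"])
    import cv2; print(u,r["conf"],cv2.minAreaRect(np.c_[xs,ys].astype(np.float32)))
E
```

```text
narrow tri L,R (array([0.4878, 0.2045, 0.0435]), np.float64(0.0031)) (array([0.4931, 0.0914, 0.0425]), np.float64(0.0041))
 top outer [0.4895 0.2045] [0.4952 0.0913] 0.1133434162181465 mid [0.49235 0.1479 ]
 side outer [0.4863 0.203 ] [0.4911 0.0913] [0.4887  0.14715]
 side inner [0.4979 0.2016] [0.5036 0.0915] [0.50075 0.14655]
 yaw from lip 0.05031086519670613
wide tri L,R (array([ 0.5626, -0.0615,  0.0409]), np.float64(0.0026)) (array([ 0.5668, -0.2553,  0.0436]), np.float64(0.0022))
 top outer [ 0.5637 -0.0616] [ 0.5682 -0.2556] 0.1940521837032503 mid [ 0.56595 -0.1586 ]
 side outer [ 0.5612 -0.0593] [ 0.5658 -0.2578] [ 0.5635  -0.15855]
 side inner [ 0.572  -0.0615] [ 0.5779 -0.2577] [ 0.57495 -0.1596 ]
 yaw from lip 0.023191717460987166
narrow cheeks [0.6442 0.2285] [0.6531 0.0816] 0.14716935822378244 yaw 0.060511466909846254 mid [0.64865 0.15505]
wide cheeks [ 0.6255 -0.0425] [ 0.6289 -0.2695] 0.22702546112716082 yaw 0.014976853667694516 mid [ 0.6272 -0.156 ]
pedal 0.67 [0.4231 0.0672] [ 0.3405 -0.0431]
tape_roll 0.76 [0.4467 0.3678] [0.3774 0.2839]
tuner 0.51 [ 0.3748 -0.1275] [ 0.3271 -0.2095]
wide 0.64 ((328.7223205566406, 178.950439453125), (72.96058654785156, 72.51448822021484), 89.11859893798828)
narrow 0.82 ((232.6632080078125, 186.2537841796875), (102.4684066772461, 47.34657669067383), 87.51044464111328)
```

```bash
python3 - <<'E'
from h import *
import cv2
yaw=.053; ax=np.array([np.cos(yaw),np.sin(yaw),0]); lip=np.array([.4905,.1473,0])
rot=[-np.pi/2,0,np.pi/2+yaw]
P=lambda s,z: lip+ax*s+[0,0,z]
robot.gripper_to(0.0)
robot.goto(P(-.045,.2),rot); robot.move_linear(P(-.045,.028))
print(robot.get_obs()["time_s"],robot.get_obs()["force"])
st=robot.move_linear(P(.070,.028),velocity=.06,f_stop=15)
o=robot.get_obs(); print("leg1",st,(o["tool_pos"]-lip)@ax,o["force"],o["time_s"])
if not st:
    st=robot.move_linear(P(.115,.028),velocity=.02,f_stop=12)
    o=robot.get_obs(); print("leg2",st,(o["tool_pos"]-lip)@ax,o["force"],o["time_s"])
cv2.imwrite("pics/s1.png",eyes.camera("side")[100:310,180:460,::-1])
print(robot.get_obs()["opening"])
E
```

```text
5.5667 [ 0.36765056  0.50628715 -0.26584886]
leg1 False 0.07014290202496327 [-1.38948528 -0.14417522 -0.3770754 ] 7.6333
leg2 True 0.08705727016593706 [ 0.53015708 -0.05836136 -0.74901251] 8.775
0.0005841087638887245
```

```bash
python3 - <<'E'
from h import *
import cv2
yaw=.053; ax=np.array([np.cos(yaw),np.sin(yaw),0]); lip=np.array([.4905,.1473,0])
P=lambda s,z: lip+ax*s+[0,0,z]
st=robot.move_linear(P(.105,.028),velocity=.02,f_stop=15)
o=robot.get_obs(); print(st,(o["tool_pos"]-lip)@ax,o["force"],o["time_s"])
robot.move_linear(P(.03,.028),velocity=.1); robot.move_linear(P(.03,.2))
robot.goto([.45,.35,.25],[-np.pi/2,0,np.pi/2])
a=eyes.camera("top")[:,:,::-1][130:245,205:370]; b=eyes.camera("side")[:,:,::-1][150:290,215:310]
A=cv2.resize(a,None,fx=3.4,fy=3.4,interpolation=cv2.INTER_CUBIC);B=cv2.resize(b,None,fx=2.5,fy=2.5,interpolation=cv2.INTER_CUBIC)
c=np.zeros((400,800,3),np.uint8);c[:A.shape[0],:A.shape[1]]=A;c[:B.shape[0],562:562+B.shape[1]]=B;cv2.imwrite("pics/c2.png",c)
E
```

```text
True 0.08700326897761841 [0.15376676 0.68283808 0.0756478 ] 9.2917
```

View pics/c2.png

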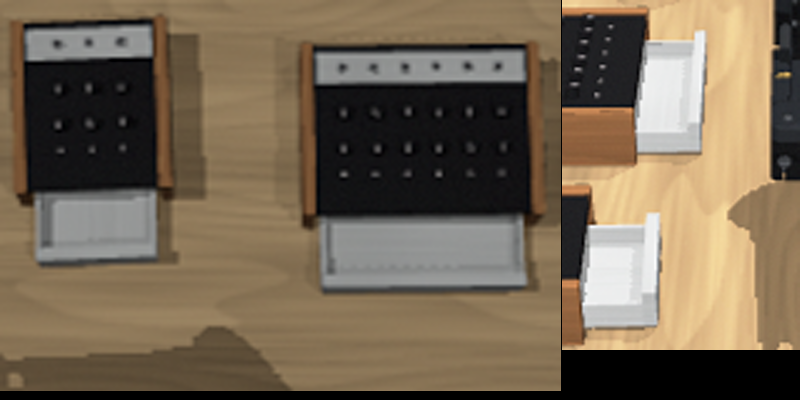

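The second press stopped at the same place, and the picture shows the narrow tray home with a short pocket like the wide one. Next is the wide tray.

```bash
python3 - <<'E'
from h import *
import cv2
yaw=.02; ax=np.array([np.cos(yaw),np.sin(yaw),0]); lip=np.array([.5767,-.159,0])
rot=[-np.pi/2,0,np.pi/2+yaw]
P=lambda s,z: lip+ax*s+[0,0,z]
robot.goto(P(.025,.2),rot); robot.move_linear(P(.025,.07))
d=robot.move_linear(P(.025,.032),velocity=.05,f_stop=10)
o=robot.get_obs(); print("down",d,o["tool_pos"],o["force"],o["time_s"])
if d: raise SystemExit
st=robot.move_linear(P(-.080,.032),velocity=.05,f_stop=15)
o=robot.get_obs(); print("leg1",st,(o["tool_pos"]-lip)@ax,o["force"],o["time_s"])
if st: raise SystemExit
for k in range(2):
    st=robot.move_linear(P(-.125,.032),velocity=.02,f_stop=12+3*k)
    o=robot.get_obs(); print("leg2",st,(o["tool_pos"]-lip)@ax,o["force"],o["time_s"])
E
```

```text
down False [ 0.60194146 -0.15866638  0.03225724] [0.09669032 0.05005948 0.23933748] 16.1417
leg1 False -0.08003614012711255 [2.14149573 0.18286559 0.70082761] 18.3917
leg2 True -0.09543565546220488 [0.81111502 0.10897886 0.21089187] 19.4833
leg2 True -0.09538642675062452 [1.72116579 0.34593135 1.54813429] 20.0167
```

```bash
python3 - <<'E'
from h import *
import cv2
yaw=.02; ax=np.array([np.cos(yaw),np.sin(yaw),0]); lip=np.array([.5767,-.159,0])
P=lambda s,z: lip+ax*s+[0,0,z]
robot.move_linear(P(-.082,.032),velocity=.04); robot.move_linear(P(-.082,.2),velocity=.1)
robot.goto([.45,.35,.25],[-np.pi/2,0,np.pi/2]); print(robot.get_obs()["time_s"])
A=eyes.camera("top")[:,:,::-1];B=eyes.camera("side")[:,:,::-1]
cv2.imwrite("pics/t3.png",cv2.resize(A[130:290,110:440],None,fx=2.4,fy=2.4,interpolation=cv2.INTER_CUBIC))
cv2.imwrite("pics/s3.png",cv2.resize(B[140:300,140:380],None,fx=3,fy=3,interpolation=cv2.INTER_CUBIC))
for c in("top","side"):
  for l in("wide_lip","narrow_lip"):
    for r in models.spot_point(c,l)[:2]: print(c,l,r["conf"],atz(c,r["xy"][0]*560,r["xy"][1]*420,.042))
E
```

```text
24.1917
top narrow_lip 0.84 [0.6051 0.1594]
top narrow_lip 0.48 [0.5773 0.4428]
side wide_lip 0.57 [ 0.4703 -0.1682]
side narrow_lip 0.6 [0.604  0.1542]
```

View pics/t3.png

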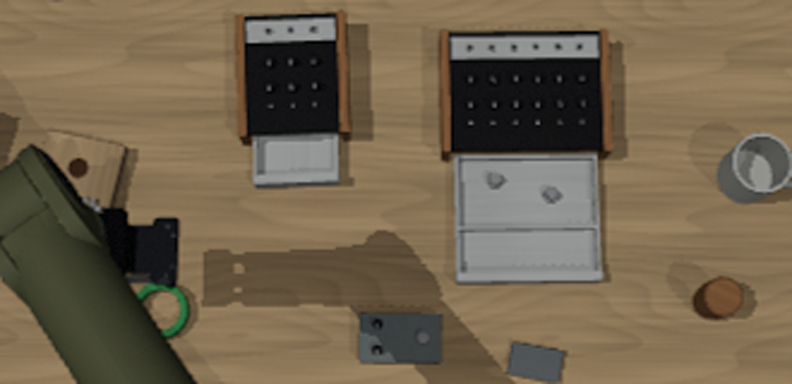

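View pics/s3.png

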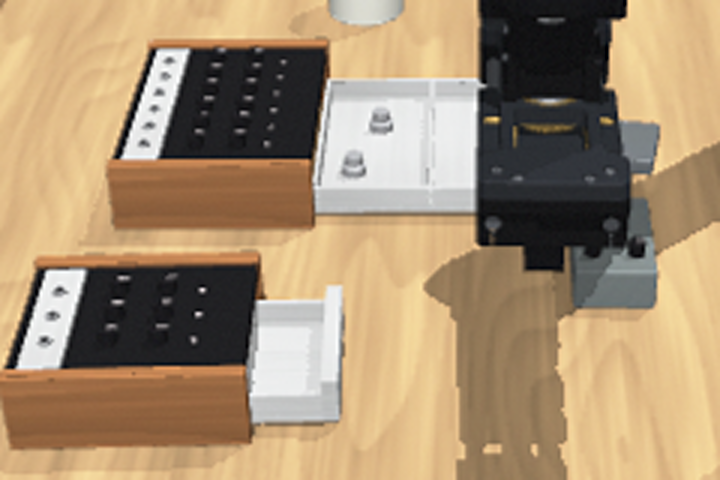

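The pictures show the narrow tray home and the wide tray fully drawn out. Both adapters stand behind the cross wall at (495,180) and (551,194) in the top crop, and the pedal and tuner are unmoved. The c2 crop had the wide tray about 1 px (3 mm) further out than the homed narrow one at the start. Adding the roughly 105 mm I drew gives about 110 mm, which agrees with the hard stop felt twice.

```bash
python3 -c "
from cell import robot,job
o=robot.get_obs();print(o['tool_pos'],o['force'],o['time_s']);job.job_done()"
```

```text
[0.45030504 0.34949125 0.25001861] [-0.03746868 -0.25658719 -0.51985278] 24.4917
the job is handed in; nothing more can be done
```

I pushed the narrow tray home with closed fingertips, then hooked the wide tray's lip from inside its pocket and drew it out to its stop. I handed the job in at 24.5 s with the arm clear of everything.

- **Narrow tray:** it hit a firm stop twice at the same place (within 0.1 mm), and the pictures show it home.
- **Wide tray:** it also hit a firm stop twice at the same place. It moved about 105 mm, having started an estimated 3–5 mm out, so it should be at or close to the full 110 mm.
- **Adapters and other things:** both adapters in the wide tray are standing behind the cross wall. The pedal, tuner, mug and shaker look unmoved. The thumb piano and tape roll were partly hidden by the arm in the last top view, and I did not work near them.

**Checks that disagreed or failed:**
- My rough estimate of the wide module's front face put the wide tray about 5 mm short of its stop. I trusted the firm stop instead.
- The network did not find the wide lip in the last top view. In the side view it put the lip at x = 0.470, where my contact-based figure was 0.472.
- In that side view the gripper partly hid the wide lip.

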